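# Press a grip sleeve home with the bench bar clamp

## Robot

A 7-joint arm with a two-finger parallel gripper is mounted at the origin on the work surface. World frame = base frame: x ahead of the robot, y to its left, z up, the work surface at z = 0. Lengths are in mm, angles in rad, forces in N, time in s.
With the tool pointing down it reaches from about 400 to 850 mm from the base axis. Payload 4.5 kg.
Tool frame: the origin (TCP) lies midway between the tips of the shut fingers; the grasp point (between the pads) lies robot.hold_point_z behind it (robot.hold_point_z is the distance from the TCP to the grasp point, in mm); y points along the fingers, z is the direction in which the jaws open and shut, and the axes are right-handed (so a half turn about y gives the same grasp; the last joint's range is limited). The gripper opens to 88 mm and grips with 3 to 60 N. Pads are 18 mm wide; open, the fingers measure 123 mm over their backs; the gripper's body (75 mm by 187 mm) begins 45 mm behind the grasp point.
Start: joints at [-1.187, 0.689, -0.195, 1.565, 0.157, 0.902, -0.215], TCP at [214.175, 587.182, 238.743] pointing down, gripper open.
Joint ranges: [-3.01, 3.01], [-0.46, 2.08], [-1.47, 1.51], [0.13, 2.56], [-1, 4.14], [0.04, 2.09], [-2.66, 2.66]. Speed limits (rad/s): [2.57, 2.57, 3.14, 3.14, 3.14, 3.14, 3.14].

## Interface

Orientations are given as a 3x3 rotation matrix whose columns are the frame's x, y, z axes.
In Python, from station import robot gives the robot as it stands.
- The arm moves only by the shell command python3 -m crank 'ROWS' [OPENING] [FORCE]. ROWS is JSON, a list of rows, each a list of 6 numbers: the shift along the tool's x, y, z in mm, then the turn, a rotation vector about the tool's x, y, z in degrees. A call has 1 to 12 rows; each row is the pose to reach, as a shift and turn from the pose measured when the call began, along the tool's axes at that moment; what a row does not reach only later rows make up. A row lasts 1/8 s, in which the tool goes at most 62.5 mm and 10.7 degrees, less where a joint would pass 70% of its speed; a pose out of reach is approached as far as the arm can. A call with a gripper value outside its range is refused whole. OPENING is the opening, from 0 (shut) to 1 (fully open), set as the call begins (- or left out, the last holds). The fingers move at their own pace and stop on an object; FORCE is the grip in N (left out, the last holds). Time passes only in rows, so rows that repeat a pose let the fingers close. It gives the time, the measured TCP pose, the force and the opening at its end, in the units of the state.
- robot.state(): the state, without advancing time (a new reading comes with each control period).
- robot.capture(name): name is "scene" or "top" or "wrist"; returns a dict with "image" (384x512x3 uint8, red, green, blue), "mtx" (3x3 intrinsics, pixels), "R" (3x3) and "t" (3): a world point X has camera coordinates R X + t. Camera axes: x right, y down, z forward; pixel columns grow to the right and rows downward; lengths in mm; the calibration is good to about 2 mm. The wrist camera is an equidistant fisheye: a pixel r from the principal point sees the ray r / f radians off the axis. A picture is of the moment at which its call begins. There is no depth.
- robot.hand_in(): hands the job in, once; it reports no verdict.
The state is a dict: "clock": time; "joint_pos": joint angles; "dq": joint speeds; "tau": joint torques, N m; "tcp_pos": TCP position; "tool_rot": TCP orientation; "ft_force": force on the tool from outside, world axes, zero at the start; "moment": the same for the moment, N m; "width": opening from 0.0 (shut) to 1.0 (fully open).
Only numpy, scipy, OpenCV 4.12 (cv2) and the standard library are available. Lean on these libraries where they do the work, as an engineer would, in place of code of your own. Each camera call takes 0.05 s, during which the arm holds its last target.

## Task

Use the bar clamp on the plywood board to press the loose black grip sleeve fully home against the collar of its steel tube: squeeze the clamp's trigger towards its handle, full strokes again and again, so that the jaw walks onto the sleeve and drives it home, then let go of the trigger and press the release tab down until the jaw has sprung all the way back open. Work the clamp only by its trigger and its release tab: do not push the jaw, the bar or the sleeve by hand, and leave the screwdriver, bottle, whetstone and tin where they are.

Things in the scene. Friction and masses are not known exactly. Their poses are not given: they have to be found in the camera images.
- clamp_board: Plywood board 370 x 225 x 18 mm, fixed to the table, with a grey one-handed bar clamp on it, lying on its side. Origin at table height under the bar's centre line, in the plane of the fixed jaw's face. x runs along the bar from the fixed to the moving jaw, y to the side the jaws reach to (handle and trigger are on the -y side), z up. The board spans x -140..230, y -120..105 mm.
- handle_back (a point): Middle of the back face of the fixed handle (the face turned away from the trigger, looking to -x), at x -75, y -78, z 41 mm in the clamp_board frame. The handle is a bar 20 mm wide, x -75..-55, y -115..-22, z 25..57 mm. Nothing stands behind the handle, before the trigger or above them; the board's top below them is at z 18 mm.
- trigger_pad (a point): Middle of the front face (turned away from the handle) of the dark steel trigger, where to squeeze: 60 mm from its pivot; at rest at x -24.5, y -78, z 41 mm in the clamp_board frame. A full stroke moves it about 17 mm to -x, towards the handle. The trigger is a bar 9 mm thick, z 27..55 mm, reaching to y -93 mm. Over handle and trigger: 50 mm at rest, 34 mm squeezed.
- trigger (a joint): Trigger angle, 0 at rest to 0.28 rad fully squeezed; sprung back. At the pad it takes 5 to 7 N, up to 20 N while pressing the sleeve. A full stroke draws the bar in about 10 mm; let go, the bar drops back to the last 8 mm notch, so each full squeeze gains 8 mm; strokes under about 0.25 rad may gain nothing. With the sleeve home it stops part-way.
- bar_travel (a joint): How far the bar and moving jaw are drawn in from fully open, m: 0 open, about 0.0455 with the sleeve home. A ratchet holds it at notches of 8 mm; pressing the release tab lets a spring throw it back to 0 in under a second. At the start about 0, 0.008 or 0.016.
- jaw: Moving jaw: grey plate 84 x 44 mm with a rubber pad, 21 mm thick in all, at the end of the notched steel bar. Its origin is on the bar's line at table height (axes as clamp_board's); the pad's face lies 180.5 mm from it along +x.
- sleeve_travel (a joint): How far the sleeve has been pushed onto the tube, m: 0 most proud, 0.030 fully home against the collar. Tight press fit (about 8 N); stays where it is left.
- sleeve: Black ribbed grip sleeve, 75 mm long, 33 mm dia., part-way on the steel tube. Origin on its axis at the end that faces the collar; x along the tube, away from the collar. It is home when this end meets the collar face.
- release (a joint): Release tab angle, 0 at rest to 0.30 rad fully down. Sprung: 3 to 8 N at the pad; the bar is let go from about 0.2 rad. Works with the trigger let go.
- release_pad (a point): Middle of the top of the release tab, a dark ribbed steel plate 34 x 32 mm that sticks out level from the housing's +y side near its rear end; at rest at x -54, y 45, z 66 mm in the clamp_board frame. Press straight down: the pad goes down up to 6 mm; free air below it.
- screwdriver: Screwdriver lying beside the board. To be left alone.
- oil_bottle: White bottle, 48 mm dia., 120 mm tall, standing beyond the board. To be left alone.
- whetstone: Two-layer whetstone 150 x 50 x 25 mm lying beside the board's end by the moving jaw. To be left alone.
- tin: Open steel tin, 70 mm dia., 70 mm tall, standing beside the board's other end, where the bar's tail sticks out. To be left alone.
- housing_top (a point): Middle of the top of the grey clamp housing. In the clamp_board frame, mm: housing x -75..0, y -22..22, top z 66; fixed jaw x -20..0, y 21..71, top z 64. The bar runs through the housing, centre line y 0, z 40.
- collar_face (a point): Centre of the collar's face that the sleeve has to meet, at x 60, y 46, z 42 mm in the clamp_board frame. The collar (30 mm dia.) sits on a steel tube of 20 mm dia. that lies along x with its near end on the fixed jaw.

How it is judged (in metres and radians):
On the way, in this order (a step that is already met when the one before it is completed fails the run):
1. the trigger is squeezed through a full stroke (value of joint trigger above 0.22 rad), for 0.02 s.
2. the jaw, driven by the squeezed trigger, has pressed the sleeve home (value of joint sleeve_travel above 0.028 m and value of joint trigger above 0.04 rad and contact force between jaw and sleeve above 1 N), for 0.04 s.
3. the release tab is pressed down (value of joint release above 0.15 rad), for 0.02 s.
At the end, for the whole second after the job is handed in: The sleeve is home against the collar (gap at most 2 mm), the moving jaw is back fully open (within 4 mm) and at rest, and trigger and release tab are back at rest (value of joint sleeve_travel above 0.028 m and value of joint bar_travel below 0.004 m and value of joint each of trigger, release below 0.05 rad and velocity of joint bar_travel between -0.01 and 0.01 m/s); the robot touches nothing.
It fails at once if the robot pushes the jaw, the bar or the sleeve itself (contact force between any of the fingers, the arm and jaw above 2 N or contact force between any of the fingers, the arm and sleeve above 2 N or contact force between any of the fingers, the arm and bar_travel above 2 N).
It fails at once if a bystander (screwdriver, bottle, whetstone, tin) is shifted more than 30 mm (distance of any of screwdriver, oil_bottle, whetstone, tin from where it was at the start of the episode above 0.03 m).
It also fails if it takes over 58 s, if anything falls off the work surface, if the arm or the gripper's body presses on something with over 40 N, if the wrist force passes 120 N, or if a joint passes its speed limit or range.

## Working session

There is one attempt and no reset: what is moved stays moved. The work goes in short steps, Python scripts to look and compute and a shell command to move; the robot and the scene stay as the last step left them, time stands still between calls to the robot, and variables do not carry over. Pictures are saved under pics/ and viewed, and the job is handed in when it is done.

```bash
ls; mkdir -p pics; python3 - <<'E'
from station import robot
import cv2
print(robot.state(), robot.hold_point_z)
for n in ("scene","top","wrist"):
    c=robot.capture(n); cv2.imwrite(f"pics/{n}0.png",c["image"][:,:,::-1]); print(n,c["mtx"],c["R"],c["t"])
E
```

```text
pics
{'clock': 0.0, 'joint_pos': array([-1.18717664,  0.69001941, -0.19451968,  1.56634197,  0.15729222,
        0.90249156, -0.21507639]), 'dq': array([-9.18776286e-04, -1.16500847e-03,  1.05754226e-03, -1.29470475e-03,
       -2.93545591e-04,  1.04601649e-03, -7.58818841e-05]), 'tau': array([-2.80061076e-04, -5.27561724e+01, -1.26671389e+00, -1.53424340e+01,
       -5.25536772e-02,  6.27890899e-03,  1.58870298e-04]), 'tcp_pos': array([214.02897006, 586.53428338, 237.88861684]), 'tool_rot': array([[ 9.39471340e-01, -5.25063197e-04,  3.42627095e-01],
       [-3.42627476e-01, -1.79368462e-03,  9.39469635e-01],
       [ 1.21284022e-04, -9.99998254e-01, -1.86501637e-03]]), 'ft_force': array([-0.26634494, -0.89748081,  0.85647746]), 'moment': array([ 0.03214537,  0.04070544, -0.0102353 ]), 'width': 0.9996283948757897} 18.700000000000003
scene [[351.16474558   0.         259.33866406]
 [  0.         351.16474558 192.0320406 ]
 [  0.           0.           1.        ]] [[-0.49227569  0.87043367 -0.00314073]
 [ 0.72048007  0.40543908 -0.56260788]
 [-0.48843947 -0.27922102 -0.82671791]] [ 270.6969686 -362.3663451 1196.5056333]
top [[349.16774935   0.         256.50531643]
 [  0.         349.16774935 189.49058541]
 [  0.           0.           1.        ]] [[-0.00771667 -0.99994834  0.00661556]
 [-0.99564497  0.00706846 -0.09295765]
 [ 0.09290608 -0.00730407 -0.99564809]] [ -7.19299575 582.01984571 932.57400149]
wrist [[297.31863964   0.         249.54348458]
 [  0.         297.31863964 197.07975147]
 [  0.           0.           1.        ]] [[ 0.34329336  0.93922518 -0.00239384]
 [ 0.89927417 -0.32795338  0.28940033]
 [ 0.27102701 -0.10150193 -0.95720516]] [-623.65314747  -39.93214668  391.64730631]
```

View pics/scene0.png

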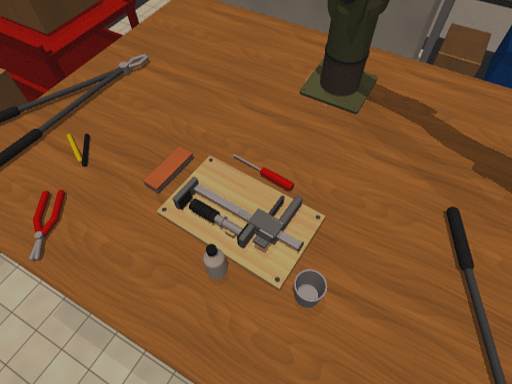

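View pics/top0.png

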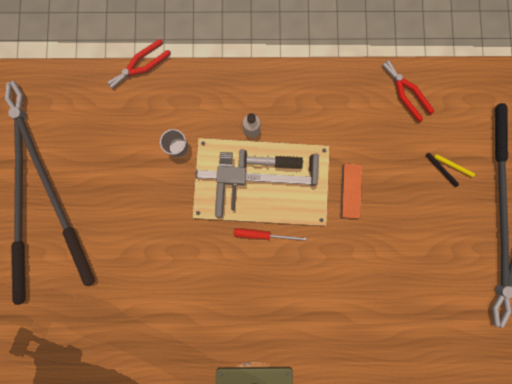

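View pics/wrist0.png

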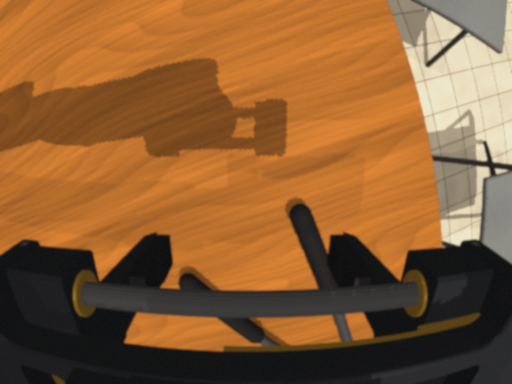

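The scene and top views show the board (top: columns 194–329, rows 139–224), with the handle near (221,199), the trigger near (235,196) and the release tab near (226,157). Next I'll take a close crop and fit the board.

```bash
cat > h.py <<'E'
import numpy as np, cv2
from station import robot
def ray(c,uv):
    u=np.array(uv,float); K=c["mtx"]; d=np.array([(u[0]-K[0,2])/K[0,0],(u[1]-K[1,2])/K[1,1],1.0])
    if c.get("fish"):
        r=np.hypot(d[0],d[1]); d=np.array([np.sin(r)*d[0]/r,np.sin(r)*d[1]/r,np.cos(r)])
    d=c["R"].T@d; return -c["R"].T@c["t"], d/np.linalg.norm(d)
def onz(c,uv,z):
    o,d=ray(c,uv); return o+d*(z-o[2])/d[2]
def tri(c1,p1,c2,p2):
    A=np.zeros((3,3));b=np.zeros(3);rs=[ray(c1,p1),ray(c2,p2)]
    for o,d in rs:
        M=np.eye(3)-np.outer(d,d);A+=M;b+=M@o
    X=np.linalg.solve(A,b); return X,[np.linalg.norm(np.cross(X-o,d)) for o,d in rs]
def proj(c,X):
    p=c["R"]@X+c["t"]; 
    if c.get("fish"):
        r=np.hypot(p[0],p[1]);th=np.arctan2(r,p[2]); q=p[:2]/r*th
    else: q=p[:2]/p[2]
    return q*[c["mtx"][0,0],c["mtx"][1,1]]+c["mtx"][:2,2]
def cap(n):
    c=dict(robot.capture(n)); c["fish"]= n=="wrist"; return c
E
python3 - <<'E'
from h import *
for n,(x0,x1,y0,y1) in dict(top=(185,335,130,235),scene=(150,335,145,295)).items():
    c=cap(n); im=c["image"][:,:,::-1]
    s=4 if n=="scene" else 5
    cv2.imwrite(f"pics/{n}crop.png",cv2.resize(im[y0:y1,x0:x1],None,fx=s,fy=s,interpolation=cv2.INTER_CUBIC))
    hsv=cv2.cvtColor(np.ascontiguousarray(im),cv2.COLOR_BGR2HSV)
    print(n,hsv[210,200],hsv[225,180],hsv[250,250],hsv[185,175])
    m=((hsv[:,:,0]>=15)&(hsv[:,:,0]<=32)&(hsv[:,:,2]>150)&(hsv[:,:,1]>60)&(hsv[:,:,1]<170)).astype(np.uint8)*255
    cv2.imwrite(f"pics/{n}mask.png",m)
    m=cv2.morphologyEx(m,cv2.MORPH_CLOSE,np.ones((5,5)))
    cs=max(cv2.findContours(m,0,1)[0],key=cv2.contourArea); h=cv2.convexHull(cs)
    print(cv2.contourArea(cs),cv2.boundingRect(cs))
    q=cv2.approxPolyDP(h,6,True)[:,0]; P=[onz(c,p,18) for p in q]
    print(q.tolist(),np.round(P,1).tolist(),[round(float(np.linalg.norm(P[i]-P[i-1])),1) for i in range(len(P))])
E
```

```text
top [ 16 121 213] [ 13 168 167] [ 13 171 176] [ 13 165 156]
7617.5 (192, 138, 138, 88)
[[198, 138], [329, 146], [325, 225], [193, 218]] [[729.3, 151.7, 18.0], [704.2, -216.3, 18.0], [483.3, -199.3, 18.0], [505.3, 163.7, 18.0]] [224.3, 368.9, 221.5, 363.7]
scene [ 0 11 23] [ 19 120 181] [ 23 109 177] [ 14 176 135]
6753.0 (157, 155, 168, 133)
[[208, 156], [324, 215], [279, 287], [157, 211]] [[488.6, -202.5, 18.0], [505.9, 163.2, 18.0], [726.8, 150.6, 18.0], [704.2, -213.1, 18.0]] [215.8, 366.1, 221.3, 364.3]
```

View pics/topcrop.png

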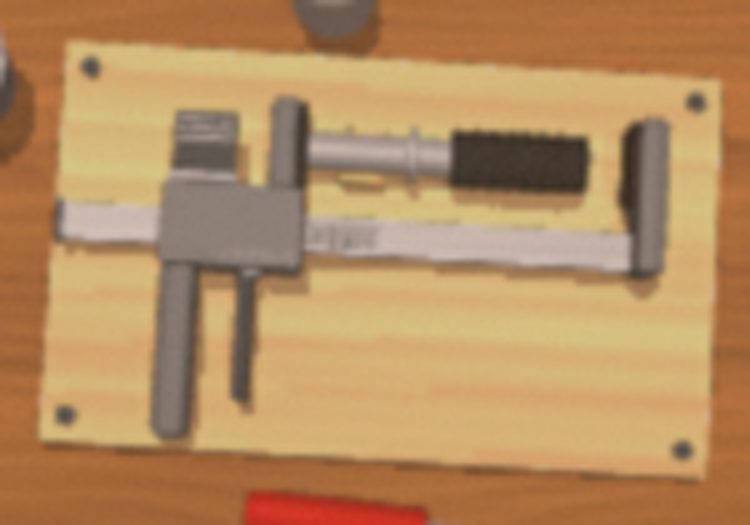

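View pics/scenecrop.png

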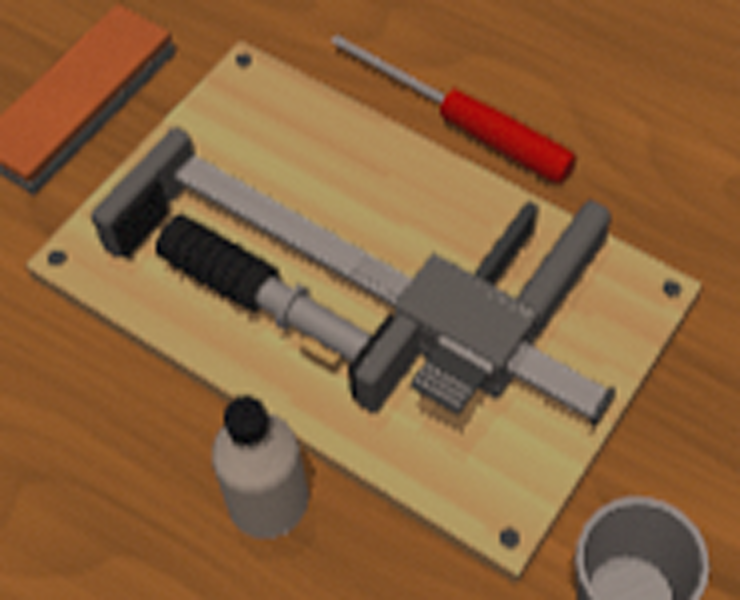

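The board's four corners come out at 364–369 x 222–224 mm in both views, which agrees with the stated size. Now I'll fit the frame and triangulate heights on the clamp.

```bash
cat >> h.py <<'E'
def fit(P,Q):  # planar rigid board(mm)->world
    P=np.array(P,float);Q=np.array(Q,float)[:,:2];p=P.mean(0);q=Q.mean(0)
    a=P-p;b=Q-q; th=np.arctan2((a[:,0]*b[:,1]-a[:,1]*b[:,0]).sum(),(a*b).sum())
    R=np.array([[np.cos(th),-np.sin(th)],[np.sin(th),np.cos(th)]]); t=q-R@p
    return th,t,(a@R.T+q-Q)
E
python3 - <<'E'
from h import *
P=[(-140,105),(230,105),(230,-120),(-140,-120)]
Qt=[[729.3,151.7],[704.2,-216.3],[483.3,-199.3],[505.3,163.7]]
Qs=[[726.8,150.6],[704.2,-213.1],[488.6,-202.5],[505.9,163.2]]
for Q in (Qt,Qs):
    th,t,r=fit(P,Q); print(np.degrees(th),t,np.round(r,1).tolist())
th,t,r=fit(P+P,Qt+Qs); print("both",th,t)
R=np.array([[np.cos(th),-np.sin(th)],[np.sin(th),np.cos(th)]])
ct,cs=cap("top"),cap("scene")
T=lambda p:((p[0]+.5)/5+185-.5,(p[1]+.5)/5+130-.5)
S=lambda p:((p[0]+.5)/4+150-.5,(p[1]+.5)/4+145-.5)
pts={"hous -75,22":((165,183),(512,347)),"hous 0,-22":((300,271),(433,255)),"hous -75,-22":((160,265),(537,318)),
"hous 0,22":((303,187),(397,297)),"handle end":((170,436),(600,207)),"trig end":((241,400),(531,208)),
"tab outer corner -71,61":((178,113),(459,412)),"tab -37,61":((237,114),(413,387)),"fj -10,71":((290,98),(366,402))}
for k,(a,b) in pts.items():
    X,e=tri(ct,T(a),cs,S(b)); print(k,np.round(R.T@(X[:2]-t),1),round(X[2],1),np.round(e[0],1))
print("bottle base",R.T@(onz(cs,S((262,522)),0)[:2]-t), "tin top",R.T@(onz(ct,(173.5,142),70)[:2]-t))
for k,p in dict(handle=(-75,-78,41),trig=(-24.5,-78,41),rel=(-54,45,66),sq=(-58,-78,41)).items():
    print(k,np.round(R@p[:2]+t,1))
s=robot.state(); c=cap("wrist"); print("wrist cam in tool",s["tool_rot"].T@(-c["R"].T@c["t"]-s["tcp_pos"]),s["tool_rot"].T@c["R"].T[:,2])
E
```

```text
-93.69817566193929 [615.91190657  19.37254126] [[0.4, 0.6], [1.7, -0.6], [-2.0, -3.1], [-0.1, 3.1]]
-93.10743893050652 [616.30335284  19.07727041] [[1.9, 2.6], [4.5, -3.2], [-4.6, -1.6], [-1.8, 2.2]]
both -1.6302054202236733 [616.10860537  19.2253048 ]
hous -75,22 [-74.9  16.6] 81.3 3.5
hous 0,-22 [ -0.1 -22.2] 61.1 0.4
hous -75,-22 [-74.4 -21.9] 55.8 0.3
hous 0,22 [-1.4 20.3] 73.8 1.5
handle end [ -65.1 -113.1] 51.4 1.0
trig end [-28.3 -91.7] 47.4 0.5
tab outer corner -71,61 [-69.7  58.5] 64.9 0.6
tab -37,61 [-38.8  59.5] 64.1 1.2
fj -10,71 [-13.2  73.7] 40.9 2.5
bottle base [  4.71794585 153.45431649] tin top [-193.97904815   78.64935394]
handle [542.7  98.7]
trig [539.7  48.3]
rel [664.2  70.5]
sq [541.7  81.8]
wrist cam in tool [-7.47563203e+01 -1.46957323e+02 -5.37793988e-02] [ 2.89309372e-01  9.57235171e-01 -9.56739548e-04]
```

Triangulated heights match the text: handle about 51–57 mm, trigger 47–55 and tab 65–66, and the points fall within about 2 mm in the board frame. The exception is the two housing corners at y=+22, which were bad picks on a bevel. Next I'll move above the handle.

```bash
python3 -m crank '[[25,3,-19,0,-1,0],[70,8,-53,0,-3,0],[118,14,-89,0,-4,0],[166,20,-125,0,-6,0],[214,26,-161,0,-8,0],[262,32,-197,0,-9,0],[310,38,-233,0,-11,0],[358,44,-269,0,-13,0],[406,50,-305,0,-15,0],[450,54,-339,0,-16,0],[474,57,-357,0,-16.6,0],[481,58,-362,0,-16.6,0]]' 0.85 40
python3 - <<'E'
from h import *
c=cap("wrist"); cv2.imwrite("pics/w1.png",c["image"][:,:,::-1])
s=robot.state(); print(s["tcp_pos"],s["tool_rot"],s["ft_force"])
E
```

```text
clock: 1.9
tcp_pos: [542.8, 79.8, 180.4]
tool_rot: [[0.998, 0.0, 0.064], [-0.064, -0.001, 0.998], [0.0, -1.0, -0.001]]
ft_force: [-1.0, 0.5, -0.1]
width: 0.848
[542.77905776  80.4608497  180.45378172] [[ 9.98006290e-01  2.05724909e-04  6.31142120e-02]
 [-6.31140433e-02 -7.43165928e-04  9.98006045e-01]
 [ 2.52219035e-04 -9.99999703e-01 -7.28700139e-04]] [-0.08831061 -0.12393945  0.44409378]
```

View pics/w1.png

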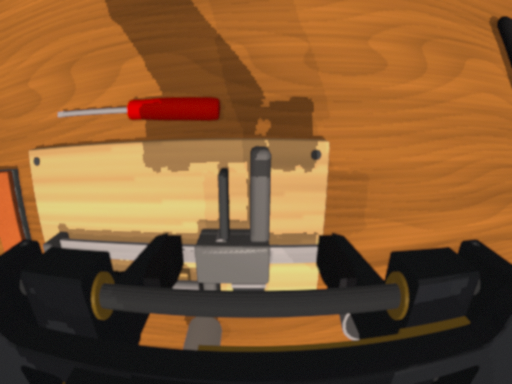

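The wrist view shows the handle at columns 249–271, rows 147–240, and the trigger at columns 218–228, rows 168–240. I'll measure the edges and compare them with the frame.

```bash
python3 - <<'E'
from h import *
c=cap("wrist"); im=np.ascontiguousarray(c["image"][:,:,::-1]); hsv=cv2.cvtColor(im,cv2.COLOR_BGR2HSV)
ct=cap("top")
th=-1.63021;t=np.array([616.1,19.2]);R=np.array([[np.cos(th),-np.sin(th)],[np.sin(th),np.cos(th)]])
B=lambda X:np.round(R.T@(X[:2]-t),1)
for v in (180,200,215):
    m=(hsv[v,:,1]<70).astype(int); d=np.diff(m[200:300]); e=np.nonzero(d)[0]+200.5; print(v,e,[B(onz(c,(u,v),z)) .tolist() for u,z in zip(e,(55,55,57,57))])
for u in (223,260):
    g=(hsv[:,u,1]<70); e=np.nonzero(np.diff(g[130:240].astype(int)))[0]+130.5; print(u,e,[B(onz(c,(u,x),57 if u>240 else 55)).tolist() for x in e])
# triangulate handle end and trigger end: wrist x top
T=lambda p:((p[0]+.5)/5+185-.5,(p[1]+.5)/5+130-.5)
for n,a,b in (("handle",(260,149),(170,436)),("trig",(223,168),(241,400))):
    X,e=tri(c,a,ct,T(b)); print(n,B(X),X[2],e[0])
# board corners bottom: edge
for p in ((29,150),(329,141)): print(B(onz(c,p,18)))
print("proj", proj(c,np.r_[R@[-75,-78]+t,57]),proj(c,np.r_[R@[-55,-78]+t,57]),proj(c,np.r_[R@[-24.5,-78]+t,55]),proj(c,np.r_[R@[-33.5,-78]+t,55]))
E
```

```text
180 [218.5 226.5 249.5 268.5] [[-27.1, -86.3], [-34.7, -86.2], [-56.4, -86.6], [-74.2, -86.5]]
200 [218.5 226.5 249.5 268.5] [[-26.5, -66.5], [-34.2, -66.5], [-56.3, -67.0], [-74.5, -66.9]]
215 [219.5 226.5 249.5 267.5] [[-26.9, -51.1], [-33.8, -51.1], [-56.3, -51.8], [-73.7, -51.7]]
223 [168.5] [[-31.7, -97.3]]
260 [146.5] [[-66.2, -118.1]]
handle [ -66.8 -112.2] 28.87464954431149 0.34303777968180504
trig [-29.1 -91. ] 22.44253626203756 0.5486828630170172
[ 226.4 -122.4]
[-141.1 -120.1]
proj [269.21288312 188.80199359] [248.01591286 188.87219461] [216.03882344 188.47955285] [225.42932088 188.42522309]
```

```bash
python3 -m crank '[[-1,40,2,0,0,0],[-1,90,2,0,0,0],[-1,125,2,0,0,0],[-1,145,2,0,0,0],[-1,154,2,0,0,0],[-1,154,2,0,0,0]]' 0.95 40
python3 - <<'E'
from h import *
for n,b in (("scene",(150,335,145,295)),("wrist",None)):
    c=cap(n); im=c["image"][:,:,::-1]
    if b: im=cv2.resize(im[b[2]:b[3],b[0]:b[1]],None,fx=4,fy=4,interpolation=cv2.INTER_CUBIC)
    cv2.imwrite(f"pics/{n}2.png",im)
E
```

```text
clock: 2.8
tcp_pos: [540.2, 87.2, 26.9]
tool_rot: [[0.998, -0.001, 0.057], [-0.057, 0.001, 0.998], [-0.001, -1.0, 0.001]]
ft_force: [0.3, -0.9, 1.0]
width: 0.95
```

View pics/scene2.png

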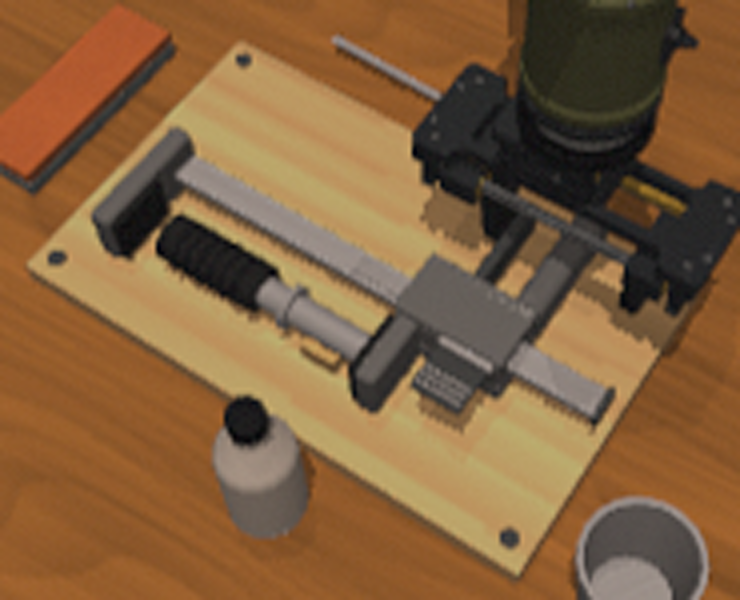

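View pics/wrist2.png

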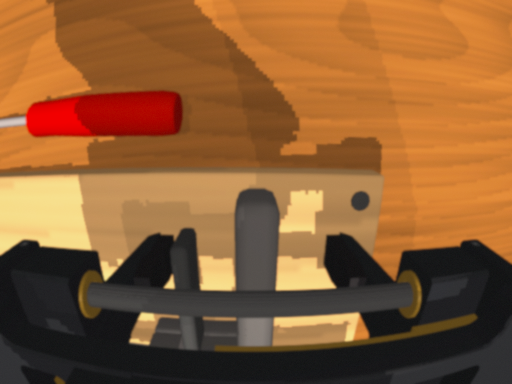

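The scene view shows the fingers straddling the handle and trigger, and the wrist view has the trigger at about (187,290) and the handle at (257,270), both between the fingers. The TCP's y reads about 4 mm too far, so I'll check it again.

```bash
python3 - <<'E'
from h import *
th=-1.63021;t=np.array([616.1,19.2]);R=np.array([[np.cos(th),-np.sin(th)],[np.sin(th),np.cos(th)]])
s=robot.state(); print(s["tcp_pos"],R.T@(s["tcp_pos"][:2]-t),s["dq"].round(4),s["ft_force"])
E
```

```text
[540.9529996   86.55414497  27.70270467] [-62.77316736 -79.01380875] [ 0.0094 -0.0071  0.0019  0.0019  0.0018 -0.0001 -0.0004] [ 0.7404233  -0.20062294 -0.18287006]
```

```bash
python3 -m crank '[[0,0,-4,0,0,0],[0,0,-4,0,0,0]]' 0.95 35; python3 -m crank '[[0,0,0,0,0,0],[0,0,0,0,0,0],[0,0,0,0,0,0],[0,0,0,0,0,0],[0,0,0,0,0,0],[0,0,0,0,0,0]]' 0.36 35
python3 - <<'E'
from h import *
for n,b in (("scene",(150,335,145,295)),("wrist",None)):
    c=cap(n); im=c["image"][:,:,::-1]
    if b: im=cv2.resize(im[b[2]:b[3],b[0]:b[1]],None,fx=4,fy=4,interpolation=cv2.INTER_CUBIC)
    cv2.imwrite(f"pics/{n}3.png",im)
E
```

```text
clock: 3.15
tcp_pos: [541.1, 81.9, 28.4]
tool_rot: [[0.998, 0.002, 0.059], [-0.059, 0.001, 0.998], [0.002, -1.0, 0.002]]
ft_force: [-0.3, 0.4, -0.3]
width: 0.951
clock: 3.9
tcp_pos: [541.5, 82.3, 28.1]
tool_rot: [[0.998, 0.003, 0.059], [-0.059, 0.002, 0.998], [0.002, -1.0, 0.002]]
ft_force: [1.8, -1.0, -4.3]
width: 0.395
```

View pics/scene3.png

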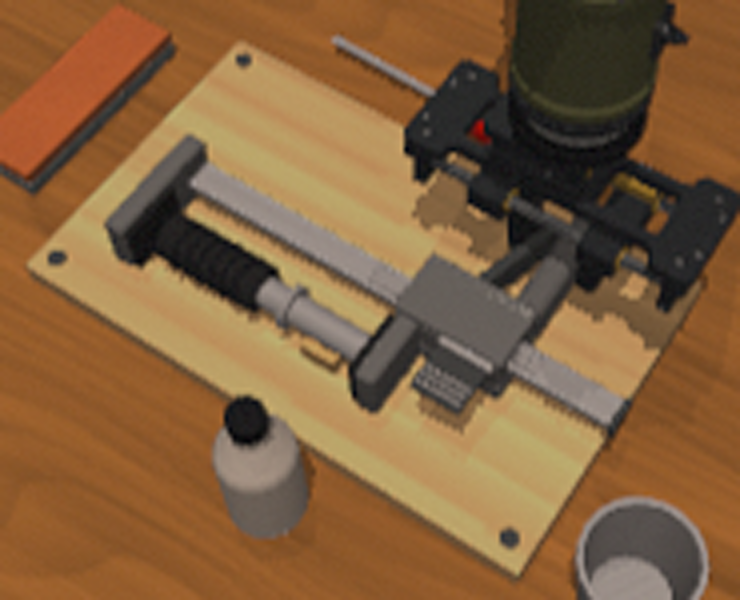

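View pics/wrist3.png

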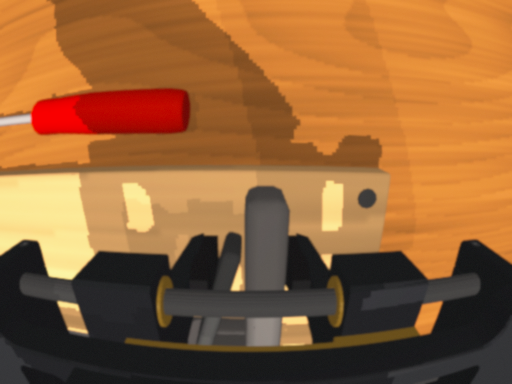

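The full stroke worked: opening is 0.395 (35 mm over both), the trigger is against its stop, and the jaw in the scene view has moved from (145,190) to (160,195), drawing close to the sleeve. I'll release and repeat.

```bash
Z='[[0,0,0,0,0,0]'; python3 -m crank '[[0,0,0,0,0,0],[0,0,0,0,0,0],[0,0,0,0,0,0],[0,0,0,0,0,0],[0,0,0,0,0,0]]' 0.9 35; python3 -m crank '[[0,0,0,0,0,0],[0,0,0,0,0,0],[0,0,0,0,0,0],[0,0,0,0,0,0],[0,0,0,0,0,0],[0,0,0,0,0,0]]' 0.36 35
python3 - <<'E'
from h import *
th=-1.63021;t=np.array([616.1,19.2]);R=np.array([[np.cos(th),-np.sin(th)],[np.sin(th),np.cos(th)]])
s=robot.state(); print(R.T@(s["tcp_pos"][:2]-t),s["tcp_pos"][2])
for n,b in (("scene",(150,335,145,295)),):
    c=cap(n); im=c["image"][:,:,::-1]
    if b: im=cv2.resize(im[b[2]:b[3],b[0]:b[1]],None,fx=4,fy=4,interpolation=cv2.INTER_CUBIC)
    cv2.imwrite(f"pics/{n}4.png",im)
E
```

```text
clock: 4.62
tcp_pos: [542.3, 84.3, 28.3]
tool_rot: [[0.998, 0.004, 0.058], [-0.058, 0.005, 0.998], [0.004, -1.0, 0.005]]
ft_force: [0.6, -0.6, 0.2]
width: 0.895
clock: 5.38
tcp_pos: [543.0, 82.1, 28.1]
tool_rot: [[0.998, 0.005, 0.06], [-0.06, 0.002, 0.998], [0.005, -1.0, 0.002]]
ft_force: [2.2, -4.9, -3.6]
width: 0.396
[-58.42100213 -76.72416576] 28.127977336160686
```

View pics/scene4.png

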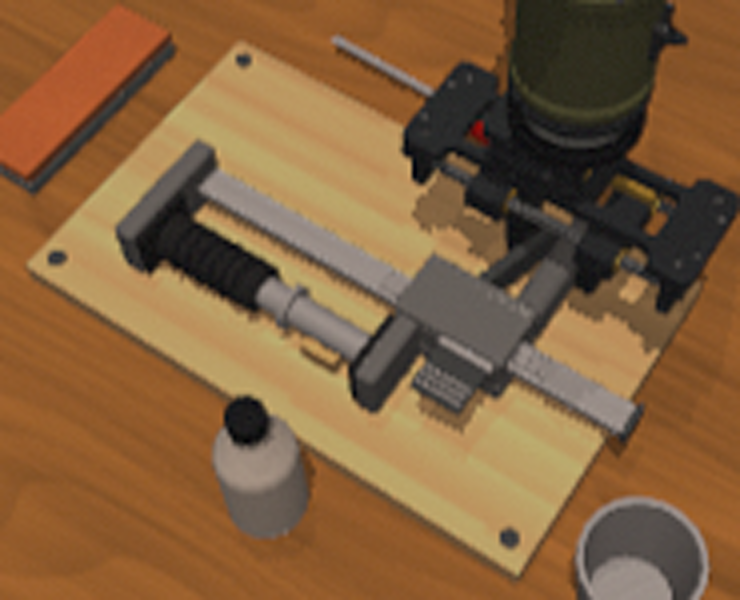

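The jaw has walked on about another 8 mm, with the tail now at (630,420), and is at the sleeve. Two more strokes.

```bash
python3 -m crank '[[0,0,0,0,0,0],[0,0,0,0,0,0],[0,0,0,0,0,0],[0,0,0,0,0,0],[0,0,0,0,0,0]]' 0.9 35; python3 -m crank '[[0,0,0,0,0,0],[0,0,0,0,0,0],[0,0,0,0,0,0],[0,0,0,0,0,0],[0,0,0,0,0,0],[0,0,0,0,0,0],[0,0,0,0,0,0]]' 0.36 35
python3 -m crank '[[0,0,0,0,0,0],[0,0,0,0,0,0],[0,0,0,0,0,0],[0,0,0,0,0,0],[0,0,0,0,0,0]]' 0.9 35; python3 -m crank '[[0,0,0,0,0,0],[0,0,0,0,0,0],[0,0,0,0,0,0],[0,0,0,0,0,0],[0,0,0,0,0,0],[0,0,0,0,0,0],[0,0,0,0,0,0]]' 0.36 35
python3 - <<'E'
from h import *
th=-1.63021;t=np.array([616.1,19.2]);R=np.array([[np.cos(th),-np.sin(th)],[np.sin(th),np.cos(th)]])
s=robot.state(); print(R.T@(s["tcp_pos"][:2]-t),s["tcp_pos"][2])
for n,b in (("scene",(150,335,145,295)),):
    c=cap(n); im=c["image"][:,:,::-1]
    if b: im=cv2.resize(im[b[2]:b[3],b[0]:b[1]],None,fx=4,fy=4,interpolation=cv2.INTER_CUBIC)
    cv2.imwrite(f"pics/{n}5.png",im)
E
```

```text
clock: 6.05
tcp_pos: [543.9, 84.0, 28.3]
tool_rot: [[0.998, 0.007, 0.058], [-0.058, 0.005, 0.998], [0.007, -1.0, 0.005]]
ft_force: [-0.1, -0.0, -0.0]
width: 0.897
clock: 6.92
tcp_pos: [544.5, 81.7, 28.0]
tool_rot: [[0.998, 0.007, 0.061], [-0.061, 0.002, 0.998], [0.007, -1.0, 0.002]]
ft_force: [3.1, -5.3, -5.2]
width: 0.4
clock: 7.55
tcp_pos: [545.3, 83.5, 28.2]
tool_rot: [[0.998, 0.009, 0.06], [-0.06, 0.004, 0.998], [0.009, -1.0, 0.005]]
ft_force: [-0.0, -0.2, 0.3]
width: 0.896
clock: 8.43
tcp_pos: [545.8, 81.5, 27.9]
tool_rot: [[0.998, 0.009, 0.062], [-0.062, 0.002, 0.998], [0.009, -1.0, 0.002]]
ft_force: [3.5, -5.6, -4.6]
width: 0.41
[-57.98989015 -73.89270134] 27.874736274351637
```

View pics/scene5.png

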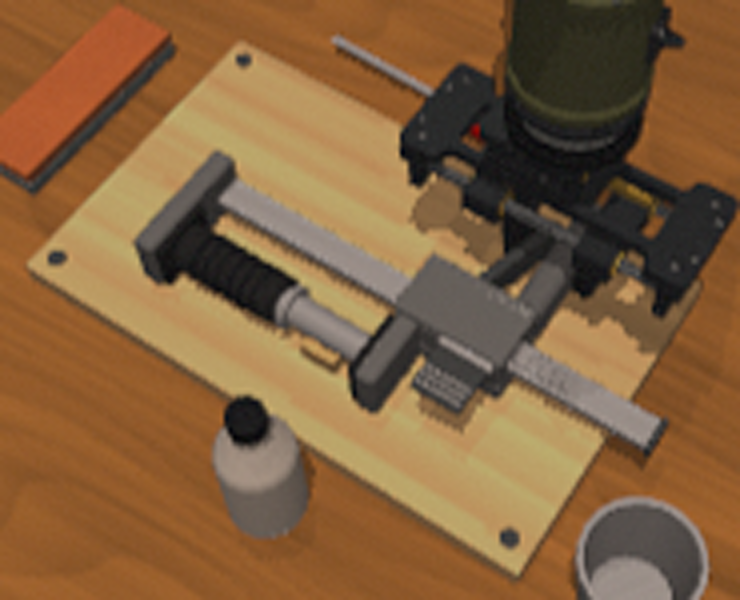

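The sleeve is now close to the collar, with its end at about (280,310) and the collar at (293,305). The hand has drifted 4 mm towards the pivot and tilted 0.5°, so I'll correct both while opening.

```bash
python3 -m crank '[[0,0,0,0,0,0],[0,0,0,0,0,0],[0,0,0,0,0,0],[-5,0,1,0,0,0.5],[-5,0,1,0,0,0.5],[-5,0,1,0,0,0.5]]' 0.9 40; python3 -m crank '[[0,0,0,0,0,0],[0,0,0,0,0,0],[0,0,0,0,0,0],[0,0,0,0,0,0],[0,0,0,0,0,0],[0,0,0,0,0,0],[0,0,0,0,0,0],[0,0,0,0,0,0]]' 0.36 40
python3 - <<'E'
from h import *
th=-1.63021;t=np.array([616.1,19.2]);R=np.array([[np.cos(th),-np.sin(th)],[np.sin(th),np.cos(th)]])
s=robot.state(); print(R.T@(s["tcp_pos"][:2]-t),s["tcp_pos"][2])
for n,b in (("scene",(150,335,145,295)),):
    c=cap(n); im=c["image"][:,:,::-1]
    if b: im=cv2.resize(im[b[2]:b[3],b[0]:b[1]],None,fx=4,fy=4,interpolation=cv2.INTER_CUBIC)
    cv2.imwrite(f"pics/{n}6.png",im)
E
```

```text
clock: 9.22
tcp_pos: [541.2, 83.7, 27.9]
tool_rot: [[0.998, 0.001, 0.061], [-0.061, 0.003, 0.998], [0.001, -1.0, 0.004]]
ft_force: [-0.3, 0.3, -0.6]
width: 0.902
clock: 10.22
tcp_pos: [541.5, 80.5, 27.6]
tool_rot: [[0.998, 0.001, 0.063], [-0.063, -0.001, 0.998], [0.001, -1.0, -0.001]]
ft_force: [2.8, -6.7, -2.9]
width: 0.434
[-56.81099065 -78.09816241] 27.59177485017922
```

View pics/scene6.png

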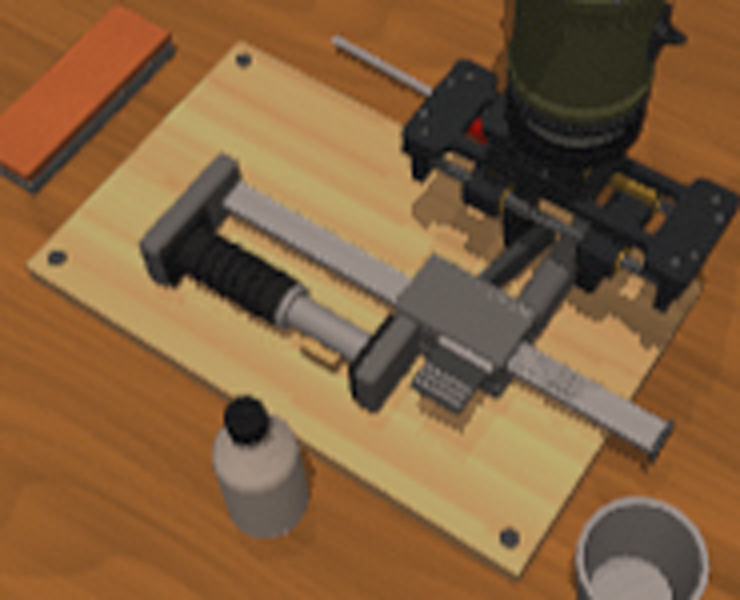

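The opening stopped at 0.434, part-way, which is what the text says happens with the sleeve home. I'll confirm by squeezing harder and measuring the sleeve's end.

```bash
python3 -m crank '[[0,0,0,0,0,0],[0,0,0,0,0,0],[0,0,0,0,0,0],[0,0,0,0,0,0],[0,0,0,0,0,0]]' 0.3 55
python3 - <<'E'
from h import *
ct=cap("top");cs=cap("scene")
for n,c,(x0,x1,y0,y1),s in (("top",ct,(225,335,140,200),7),("scene",cs,(180,260,180,245),9)):
    im=c["image"][:,:,::-1]; cv2.imwrite(f"pics/{n}7.png",cv2.resize(im[y0:y1,x0:x1],None,fx=s,fy=s,interpolation=cv2.INTER_CUBIC))
E
```

```text
clock: 10.9
tcp_pos: [541.6, 81.1, 27.6]
tool_rot: [[0.998, 0.001, 0.062], [-0.062, -0.0, 0.998], [0.001, -1.0, -0.0]]
ft_force: [0.8, 0.1, -2.3]
width: 0.419
```

View pics/top7.png

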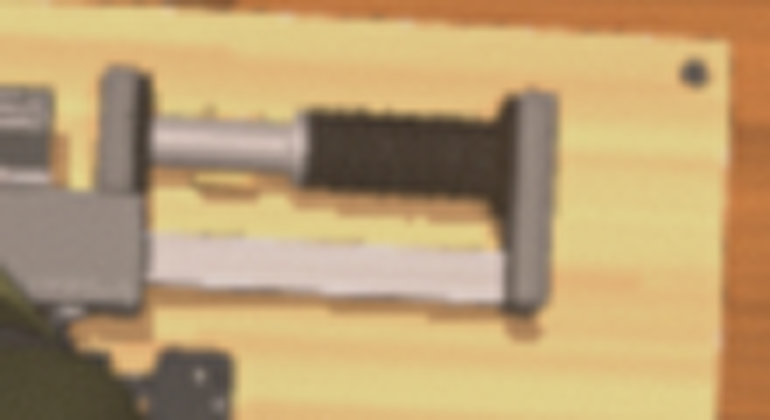

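View pics/scene7.png

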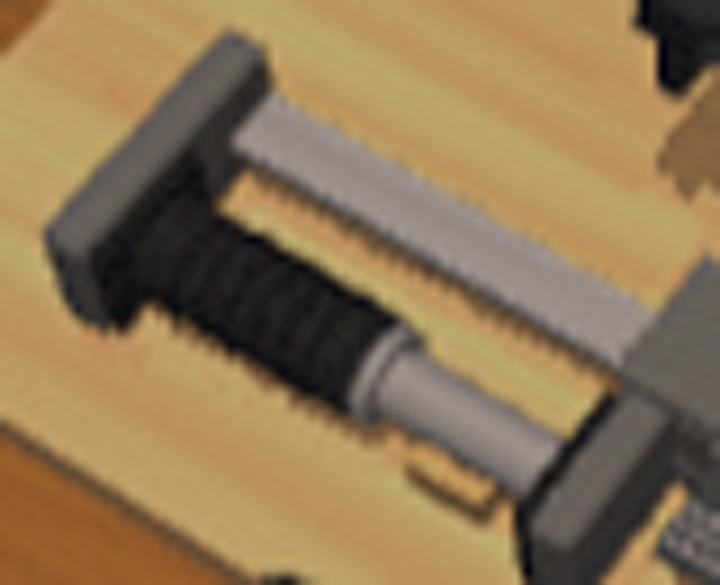

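```bash
python3 - <<'E'
from h import *
th=-1.63021;t=np.array([616.1,19.2]);R=np.array([[np.cos(th),-np.sin(th)],[np.sin(th),np.cos(th)]])
B=lambda X:np.round(R.T@(X[:2]-t),1)
ct=cap("top");hsv=cv2.cvtColor(np.ascontiguousarray(ct["image"][:,:,::-1]),cv2.COLOR_BGR2HSV)
T=lambda p:((p[0]+.5)/7+225-.5,(p[1]+.5)/7+140-.5)
print("sleeve end",B(onz(ct,T((304,150)),56)),"jaw outer",[B(onz(ct,T((555,180)),z)) for z in (60,84)],"fj face",B(onz(ct,T((148,100)),60)))
print(ct["image"][161,255:303].sum(1))
# predicted pixels
for x in (60,62,64,160,156): print(x,(proj(ct,np.r_[R@[x,46]+t,58])))
cs=cap("scene"); S=lambda p:((p[0]+.5)/9+180-.5,(p[1]+.5)/9+180-.5)
X,e=tri(ct,T((537,92)),cs,S((52,232))); print("jaw +y top corner",B(X),X[2],e)
E
```

```text
sleeve end [59.5 43.4] jaw outer [array([155.7,  36.2]), array([152.5,  32.1])] fj face [-1.2 58.9]
[495 501 507 516 517 526 528 528 535 550 537 511 544 437 261 188 186 193
 187 183 179 188 191 185 192 198 181 179 186 184 181 184 187 190 197 197
 184 186 190 192 189 178 182 233 356 409 404 387]
60 [268.26444062 159.93061437]
62 [269.00921191 159.96955734]
64 [269.75397756 160.00850001]
160 [305.4960902  161.87740124]
156 [304.00709513 161.79954393]
jaw +y top corner [147.3  68.7] 69.34911524804852 [np.float64(1.1845823206812267), np.float64(1.1845823206810042)]
```

The sleeve end measures at x=59.5 (the collar is at 60) and the jaw's outer face at 155.7 (156 expected when home), so the sleeve is home. I'll do one more squeeze to confirm, then open and lift clear.

```bash
python3 -m crank '[[0,0,0,0,0,0],[0,0,0,0,0,0],[0,0,0,0,0,0],[0,0,1,0,0,0],[0,0,1,0,0,0]]' 0.9 40; python3 -m crank '[[0,0,0,0,0,0],[0,0,0,0,0,0],[0,0,0,0,0,0],[0,0,0,0,0,0],[0,0,0,0,0,0],[0,0,0,0,0,0],[0,0,0,0,0,0]]' 0.36 45
python3 -m crank '[[0,0,0,0,0,0],[0,0,0,0,0,0],[0,0,0,0,0,0],[0,0,0,0,0,0],[0,-20,0,0,0,0],[0,-60,0,0,0,0],[0,-100,0,0,0,0],[0,-110,0,0,0,0],[0,-110,0,0,0,0]]' 0.9 40
python3 - <<'E'
from h import *
th=-1.63021;t=np.array([616.1,19.2]);R=np.array([[np.cos(th),-np.sin(th)],[np.sin(th),np.cos(th)]])
s=robot.state(); W=np.r_[R@[-55,46]+t,75]; print(s["tcp_pos"],W,s["tool_rot"].T@(W-s["tcp_pos"]))
for n in("top","scene"):
    c=cap(n);im=c["image"][:,:,::-1];b=(185,335,130,235) if n=="top" else (150,335,145,295)
    cv2.imwrite(f"pics/{n}8.png",cv2.resize(im[b[2]:b[3],b[0]:b[1]],None,fx=4,fy=4,interpolation=cv2.INTER_CUBIC))
E
```

```text
clock: 11.72
tcp_pos: [541.6, 82.9, 27.7]
tool_rot: [[0.998, 0.001, 0.062], [-0.062, 0.001, 0.998], [0.001, -1.0, 0.001]]
ft_force: [-0.4, 0.6, -0.2]
width: 0.898
clock: 12.6
tcp_pos: [541.8, 80.7, 27.4]
tool_rot: [[0.998, 0.001, 0.062], [-0.062, -0.002, 0.998], [0.001, -1.0, -0.002]]
ft_force: [2.5, -6.4, -2.2]
width: 0.433
clock: 13.72
tcp_pos: [541.9, 81.4, 137.5]
tool_rot: [[0.998, 0.001, 0.062], [-0.062, -0.002, 0.998], [0.001, -1.0, -0.002]]
ft_force: [0.3, 0.2, 0.0]
width: 0.895
[541.88330249  81.41423019 137.48295987] [665.28466408  71.37153265  75.        ] [123.69291588  62.6716664   -2.27966753]
```

View pics/scene8.png

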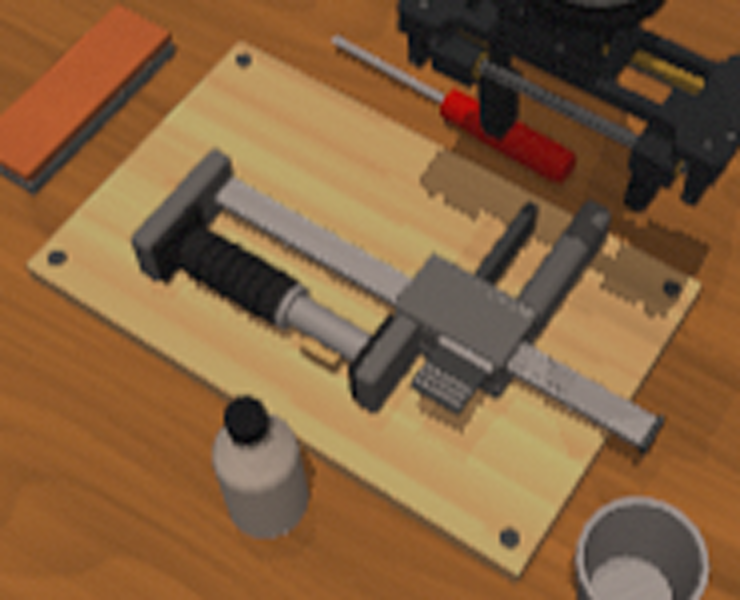

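The second squeeze stopped at the same 0.433, so the sleeve is home; the trigger is back at rest and the jaw is held on its notch. Now I'll shut the fingers and move over the release tab.

```bash
python3 -m crank '[[20,0,-1,0,0,0],[60,0,-2,0,0,0],[100,10,-2,0,0,0],[120,25,-2,0,0,0],[124,40,-2,0,0,0],[124,46,-2,0,0,0],[124,46,-2,0,0,0]]' 0 40
python3 - <<'E'
from h import *
th=-1.63021;t=np.array([616.1,19.2]);R=np.array([[np.cos(th),-np.sin(th)],[np.sin(th),np.cos(th)]])
s=robot.state(); print(s["tcp_pos"],R.T@(s["tcp_pos"][:2]-t),s["width"])
for n in("wrist","scene"):
    c=cap(n);im=c["image"][:,:,::-1];b=(185,335,130,235) if n=="top" else (150,335,145,295)
    if n=="scene":im=cv2.resize(im[b[2]:b[3],b[0]:b[1]],None,fx=4,fy=4,interpolation=cv2.INTER_CUBIC)
    cv2.imwrite(f"pics/{n}9.png",im)
E
```

```text
clock: 14.7
tcp_pos: [663.0, 71.4, 89.2]
tool_rot: [[0.998, -0.004, 0.061], [-0.061, -0.003, 0.998], [-0.004, -1.0, -0.003]]
ft_force: [-0.3, 0.1, 0.3]
width: 0.129
[662.95550326  71.37150163  89.22021848] [-54.86166644  43.67495076] 0.12906421364019913
```

View pics/scene9.png

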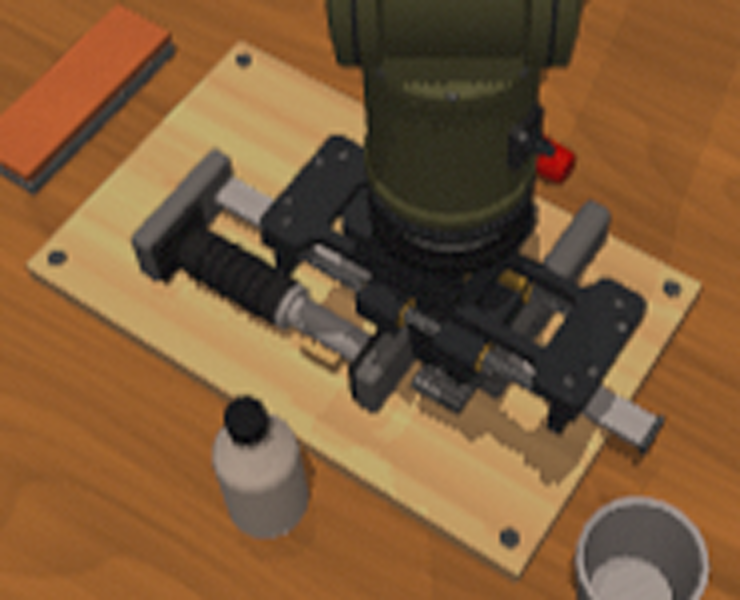

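View pics/wrist9.png

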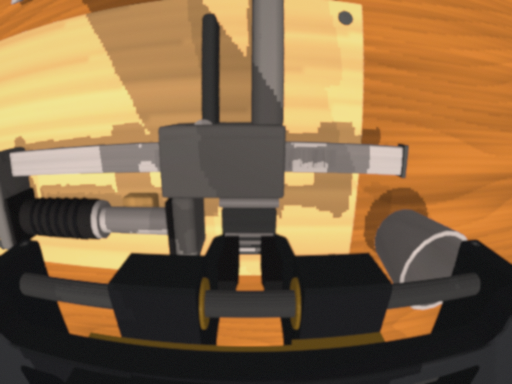

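The wrist view shows the tab at (250,208–250), lined up with the fingertips (about columns 225–275); the fingers are still closing. I'll finish closing with a small shift outwards, then press.

```bash
python3 -m crank '[[2,0,0,0,0,0],[2,0,0,0,0,0],[2,8,0,0,0,0],[2,16,0,0,0,0],[2,21,0,0,0,0],[2,22,0,0,0,0],[2,22,0,0,0,0]]' 0 40
python3 -c "
from station import robot
for i in range(3): s=robot.state(); print(s['tcp_pos'],s['ft_force'],s['width'])"
```

```text
clock: 15.68
tcp_pos: [666.1, 71.3, 68.4]
tool_rot: [[0.998, -0.001, 0.061], [-0.061, -0.003, 0.998], [-0.001, -1.0, -0.003]]
ft_force: [-0.3, 0.3, 0.5]
width: 0.008
[666.08171143  71.27820556  68.40647297] [-0.30116584  0.34699898  0.47122862] 0.0075496127053731295
[666.08171143  71.27820556  68.40647297] [-0.30116584  0.34699898  0.47122862] 0.0075496127053731295
[666.08171143  71.27820556  68.40647297] [-0.30116584  0.34699898  0.47122862] 0.0075496127053731295
```

```bash
python3 -m crank '[[0,2,0,0,0,0],[0,4,0,0,0,0],[0,6,0,0,0,0],[0,7,0,0,0,0],[0,7.5,0,0,0,0],[0,7.5,0,0,0,0],[0,7.5,0,0,0,0],[0,7.5,0,0,0,0]]'
python3 - <<'E'
from h import *
c=cap("scene");im=c["image"][:,:,::-1];b=(150,335,145,295)
cv2.imwrite("pics/scene10.png",cv2.resize(im[b[2]:b[3],b[0]:b[1]],None,fx=4,fy=4,interpolation=cv2.INTER_CUBIC))
E
```

```text
clock: 16.68
tcp_pos: [666.9, 71.4, 63.4]
tool_rot: [[0.998, 0.001, 0.062], [-0.062, -0.003, 0.998], [0.001, -1.0, -0.003]]
ft_force: [-3.0, -0.5, 14.6]
width: 0.001
```

View pics/scene10.png

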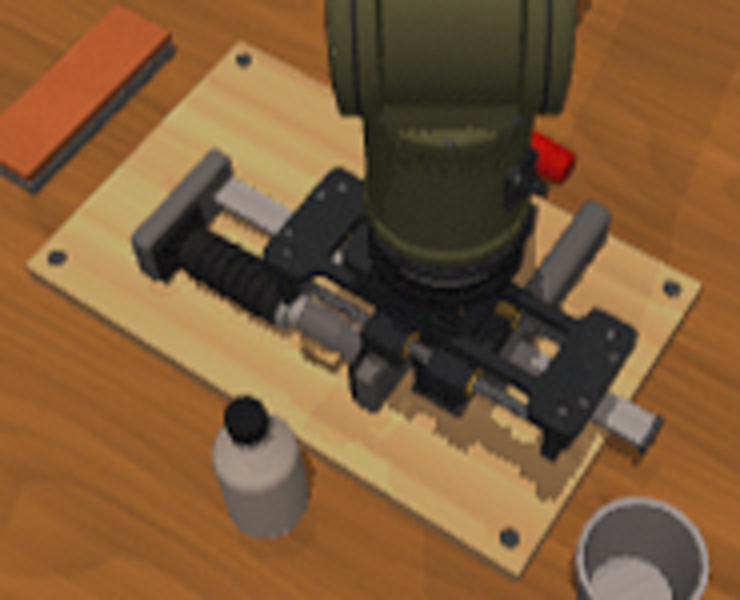

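The tab is pressed to z 63.4 with 14.6 N but the jaw hasn't sprung. The flat fingertips bear on the tab near its hinge, so the lever is short. I'll lift, move 9 mm further out along the tab, and press again.

```bash
python3 -m crank '[[0,-5,0,0,0,0],[0,-7,0,0,0,0],[8,-7,0,0,0,0],[8,-7,0,0,0,0],[8,-2,0,0,0,0],[8,1,0,0,0,0],[8,3,0,0,0,0],[8,4,0,0,0,0],[8,4,0,0,0,0],[8,4,0,0,0,0],[8,4,0,0,0,0]]'
python3 - <<'E'
from h import *
th=-1.63021;t=np.array([616.1,19.2]);R=np.array([[np.cos(th),-np.sin(th)],[np.sin(th),np.cos(th)]])
s=robot.state(); print(R.T@(s["tcp_pos"][:2]-t),s["moment"])
c=cap("scene");im=c["image"][:,:,::-1];b=(150,335,145,295)
cv2.imwrite("pics/scene11.png",cv2.resize(im[b[2]:b[3],b[0]:b[1]],None,fx=4,fy=4,interpolation=cv2.INTER_CUBIC))
E
```

```text
clock: 18.1
tcp_pos: [675.3, 70.9, 60.4]
tool_rot: [[0.998, 0.002, 0.062], [-0.062, -0.003, 0.998], [0.002, -1.0, -0.003]]
ft_force: [-0.4, -0.9, 7.2]
width: 0.004
[-55.08763279  56.031919  ] [-0.07885464  0.23897049  0.03479686]
```

View pics/scene11.png

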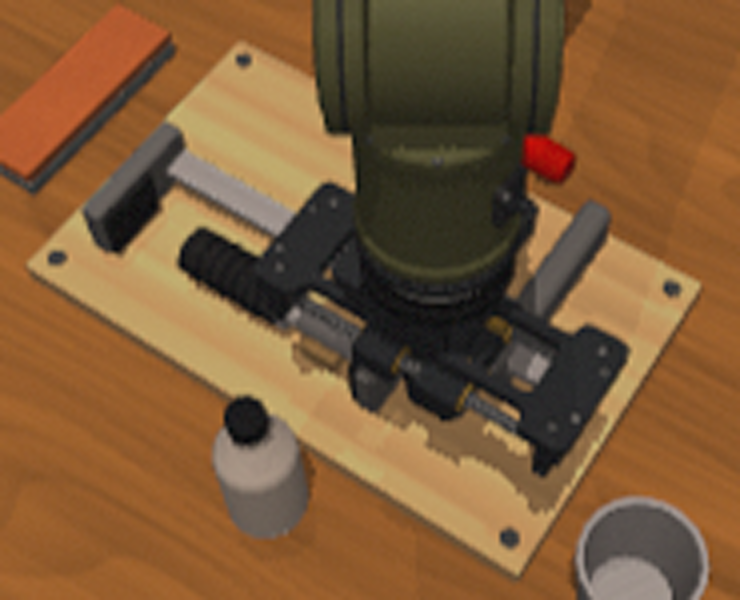

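The jaw has sprung back to (135,190), at or past its starting position, and the sleeve has stayed. I'll hold briefly, then lift straight up and check.

```bash
python3 -m crank '[[0,0,0,0,0,0],[0,0,0,0,0,0],[0,0,0,0,0,0],[0,0,0,0,0,0],[0,-8,0,0,0,0],[0,-30,0,0,0,0],[0,-70,0,0,0,0],[0,-110,0,0,0,0],[0,-150,0,0,0,0],[0,-170,0,0,0,0],[0,-170,0,0,0,0]]'
python3 -m crank '[[-40,0,40,0,0,0],[-90,0,90,0,0,0],[-140,0,140,0,0,0],[-160,0,170,0,0,0],[-160,0,170,0,0,0],[-160,0,170,0,0,0]]'
python3 - <<'E'
from h import *
th=-1.63021;t=np.array([616.1,19.2]);R=np.array([[np.cos(th),-np.sin(th)],[np.sin(th),np.cos(th)]])
s=robot.state();print(s["tcp_pos"],s["ft_force"])
for n in("top","scene"):
    c=cap(n);im=c["image"][:,:,::-1];b=(185,335,130,235) if n=="top" else (150,335,145,295)
    k=5 if n=="top" else 4
    cv2.imwrite(f"pics/{n}12.png",cv2.resize(im[b[2]:b[3],b[0]:b[1]],None,fx=k,fy=k,interpolation=cv2.INTER_CUBIC))
E
```

```text
clock: 19.52
tcp_pos: [675.9, 71.7, 233.1]
tool_rot: [[0.998, 0.006, 0.062], [-0.062, -0.002, 0.998], [0.006, -1.0, -0.002]]
ft_force: [0.5, -0.9, 0.0]
width: 0.005
clock: 20.27
tcp_pos: [526.7, 250.1, 231.1]
tool_rot: [[0.998, 0.005, 0.062], [-0.062, -0.004, 0.998], [0.005, -1.0, -0.004]]
ft_force: [0.4, -0.5, -1.2]
width: 0.002
[526.71453137 250.13818562 231.0842273 ] [ 0.398969   -0.45241273 -1.21719098]
```

View pics/top12.png

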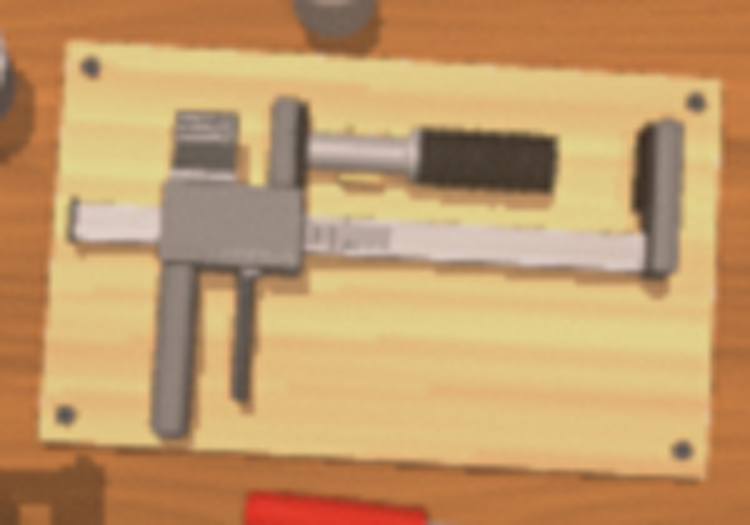

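View pics/scene12.png

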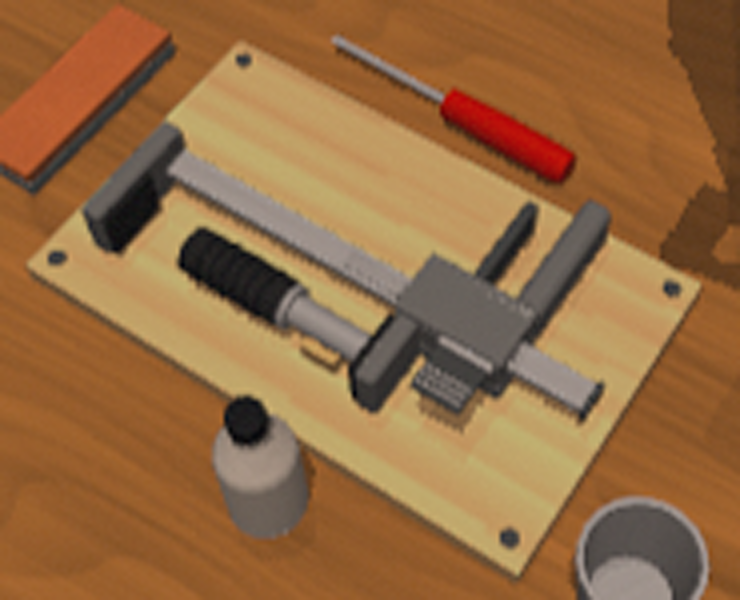

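The top view shows the sleeve touching the collar at crop column 418 and the jaw moved out to 632–683, beyond its starting position. The trigger and tab look as they did at the start. I'll check the jaw number, then hand in.

```bash
python3 - <<'E'
from h import *
th=-1.63021;t=np.array([616.1,19.2]);R=np.array([[np.cos(th),-np.sin(th)],[np.sin(th),np.cos(th)]])
B=lambda X:np.round(R.T@(X[:2]-t),1)
ct=cap("top");T=lambda p:((p[0]+.5)/5+185-.5,(p[1]+.5)/5+130-.5)
print("jaw outer (201.5 open)",B(onz(ct,T((683,190)),60)),"sleeve",B(onz(ct,T((418,158)),56)),B(onz(ct,T((556,163)),56)))
E
python3 -c "
from station import robot
print(robot.hand_in())"
```

```text
jaw outer (201.5 open) [202.3  32.4] sleeve [60.1 42.9] [134.3  44.1]
the job is handed in; nothing more can be done
None
```

I pressed the sleeve home against the collar with the clamp, and the jaw has sprung back fully open. The job is handed in; it reports no verdict.

**Squeezing:** Four full squeezes of the trigger walked the jaw onto the sleeve, and a fifth drove it home. That squeeze stopped part-way at an opening of 0.433, and a sixth stopped at the same place, which confirmed it.

**Release tab:** My first press did not free the jaw. The flat fingertips bore too near the tab's hinge (14.6 N at z 63.4 mm). I lifted, moved about 9 mm further out along the tab and pressed again; the jaw sprung open with 7 N.

**Last checks, before hand-in:**

| Check | Measured | Expected |
|---|---|---|
| Sleeve end, x | 60.1 mm | 60 mm (collar face) |
| Sleeve far end, x | 134.3 mm | 135 mm |
| Jaw outer face, x | 202.3 mm | 201.5 mm (fully open) |

- **Trigger and tab:** both looked back at rest in the pictures; I did not measure their angles.
- **Bystanders:** the screwdriver, bottle, whetstone and tin looked unmoved in the pictures. I did not measure them either.
- **Robot:** it ended well clear of everything, at about 20 s on the clock.

**Disagreements:** Two early height measurements, at the housing's +y corners, were off by 8 to 15 mm because I picked points on a bevel. Trigger and handle heights from the wrist and top views together were also unreliable. I used neither and relied on the other measurements, which agreed to about 2 mm.

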